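Set the air box slide plate to its scribed line and turn the air on

TASK

Feel for the flat steel slide plate in the well of the white air box, press it down lightly and rub it out from under its hood until its front edge sits on the scribed line, without running past the line, and let go of it. Then throw the tall toggle lever fully over to its other side to turn the air on. Never lean hard on the box, and leave the short levers and everything lying around as they are.

Things in the scene. Friction and masses are not known exactly. Their poses are not given: they have to be found in the camera images.
- air_box: Fixed white plastic box, 130 (x) x 360 (y) x 48 mm high, origin at the centre of its underside, on the table. Along y: closed hood (-180 to -100 mm, 62 mm high); open well (-100 to +75 mm, 76 mm wide, floor 24 mm up) between two ledges 48 mm high; deck 48 mm high (+75 to +180 mm) with three toggle levers. Over 16 N from the robot on it, its plate, its levers or anything else does damage.
- gate (a joint): How far (m) the bare steel slide plate in the well (74 mm wide, 4 mm thick) has come out of the hood, along the box's +y: its front edge is at box y = joint - 0.030 m, so it meets the line at 0.065; starts at 0 to 0.030. It runs stiffly, about 3.5 N plus 15 N per m/s, and stays where it is left. It has no grip or edge to hook (its tail stays under the hood) and no stop at the line.
- well (a point): Middle of the well at ledge-top height (box 0, -12, 48 mm). The slide plate's top lies 1 to 13 mm lower, different every time and not given: find it by feel. The plate is sprung downward, about 6 N per mm of press, up to 4.5 mm, then solid. Fingertips pressing on it with about 7 to 10 N carry it along, with less they may slip.
- line (a point): Middle of the scribed line, at ledge-top height (box 0, +35, 48 mm): a straight dark line 1.6 mm wide across the box (along its x), over the two thin aluminium marking strips on the ledges (16 x 90 x 1.5 mm) and down the well's walls and floor. The only such line across the well.
- tall_lever (a joint): Angle of the tall toggle lever (nearest the well, box x 0, y +95 mm, pivot 48 mm up): white stem 55 mm long, 8 mm thick, 18 mm ball at its end. Near 0 it leans 0.45 rad to the box's -x, at 0.9 rad it leans 0.45 rad to +x against its end stop; stays where it is left; about 2 N at the ball moves it.
- tall_lever_tip (a point): Centre of the ball at the end of the tall lever.
- short_lever1 (a joint): Angle of the middle toggle lever (stem 26 mm long, 12 mm ball, box x 0, y +135 mm); 0 leans to -x. Stays as it is.
- short_lever2 (a joint): Angle of the outermost toggle lever (as the middle one, box y +162 mm). Stays as it is.
- tong: Bystander: yellow plastic feeding tong, 220 x 44 x 12 mm, lying beside the box; origin at its middle.
- scraper: Bystander: scraper with a curved stainless steel handle, 210 x 75 x 14 mm, lying flat; origin near its middle.
- ornament: Bystander: ceramic bogwood-style ornament on a base 110 x 80 mm, 137 mm high; origin under its base.
- conditioner: Bystander: white bottle, 56 mm across, 130 mm high; origin under it.
- food_jar: Bystander: squat jar, 64 mm across, 75 mm high; origin under it.
- tee: Bystander: small black hose tee, 50 x 31 x 12 mm, lying on top of the box's hood; origin under it.
- weight_block: Bystander: grey plastic foot 45 x 30 x 20 mm with a 14 mm stub on top, standing beside the box; origin under it.

How it is judged:
On the way, in this order (a step that is already met when the one before it is completed fails the run):
1. the plate's front edge is within 3 mm of the scribed line and the plate is let go, with the tall lever still in its first position (value of joint gate between 0.062 and 0.068 m and value of joint tall_lever below 0.3 rad and contact force between the fingers and anything else below 0.3 N), for 0.3 s.
2. the tall lever is thrown fully over (value of joint tall_lever above 0.78 rad), for 0.2 s.
At the end, for the whole second after the job is handed in: the plate's front edge is within 3 mm of the scribed line, the tall lever is over by more than 0.78 rad (of 0.9), the short levers are still below 0.3 rad, and the robot is off the box (value of joint gate between 0.062 and 0.068 m and value of joint tall_lever above 0.78 rad and value of joint each of short_lever1, short_lever2 below 0.3 rad and contact force between the fingers and anything else below 0.3 N); the robot touches nothing.
It fails at once if the robot presses on the box, its plate, its levers or anything else with more than 16 N (contact force between any of the fingers, the arm and anything else above 16 N).
It fails at once if the plate's front edge runs more than 6 mm past the line (value of joint gate above 0.071 m).
It fails at once if a short lever is thrown (0.3 rad or more) (value of joint any of short_lever1, short_lever2 above 0.3 rad).
It fails at once if something lying around is moved by more than 20 mm (distance of any of tong, scraper, ornament, conditioner, food_jar, tee, weight_block from where it was at the start of the episode above 0.02 m).
It also fails if it takes over 64 s, if anything falls off the work surface, if the arm or the gripper's body presses on something with over 40 N, if the wrist force passes 120 N, or if a joint passes its speed limit or range.

ROBOT

A 7-joint arm with a two-finger parallel gripper is mounted at the origin on the work surface. World frame = base frame: x ahead of the robot, y to its left, z up, the work surface at z = 0. Lengths are in m, angles in rad, forces in N, time in s.
With the tool pointing down it reaches from about 0.4 to 0.85 m from the base axis. Payload 4.5 kg.
Tool frame: the origin (TCP) lies at the very end of the fingers, on their centre line; the grasp point (between the pads) lies 19 mm behind it; z points along the fingers, y is the line along which they close (so a half turn about z gives the same grasp; the last joint's range is limited). The gripper opens to 88 mm and grips with 3 to 60 N. Pads are 18 mm wide; open, the fingers measure 123 mm over their backs; the gripper's body (75 mm by 187 mm) begins 45 mm behind the grasp point.
Start: joints at [1.376, 0.689, -0.195, 1.565, 0.157, 0.902, -0.215], TCP at [0.142, -0.609, 0.239] pointing down, gripper open.
Joint ranges: [-3.01, 3.01], [-0.46, 2.08], [-1.47, 1.51], [0.13, 2.56], [-1, 4.14], [0.04, 2.09], [-2.66, 2.66]. Speed limits (rad/s): [2.57, 2.57, 3.14, 3.14, 3.14, 3.14, 3.14].

INTERFACE

Orientations are given as a unit quaternion [w, x, y, z].
In Python, from bench import bot gives the robot as it stands.
- The arm moves only by the shell command python3 shift.py 'ROWS'. ROWS is rows parted by semicolons, their numbers by spaces, 1 to 10 of them, each of 5 numbers: the finger opening in m, then dx, dy, dz in m, then a turn about the tool's z in rad; each row is the pose to reach, as a shift and turn from the pose commanded when the command began, along the tool's axes at that moment; what a row does not reach only later rows make up. A row lasts 1/10 s, in which the tool goes at most 0.05 m and 0.15 rad, less where a joint would pass 70% of its speed; a pose out of reach is approached as far as the arm can. The fingers move at their own pace and stop on an object; the grip force is fixed at half the most. Time passes only in rows, so rows that do not move let the fingers close. It prints the time, the measured TCP pose, the force, the opening and the grip force at its end.
- bot.get_obs(): the state, without advancing time (a new reading comes with each control period).
- bot.get_image(name): name is "side" or "top" or "wrist"; returns a dict with "frame" (384x512x3 uint8, red, green, blue), "intrinsics" (3x3 intrinsics, pixels), "dist" ([k1, k2, p1, p2, k3] as OpenCV has them; the pictures are not rectified), "rvec" (rotation vector, rad) and "tvec" (3), from world to camera coordinates, as OpenCV has them. Camera axes: x right, y down, z forward; pixel columns grow to the right and rows downward; lengths in m; the calibration is good to about 2 mm. A picture is of the moment at which its call begins. There is no depth.
- bot.job_done(): hands the job in; it is judged then, once.
The state is a dict: "t": time; "joint_pos": joint angles; "qd": joint speeds; "effort": joint torques, N m; "position": TCP position; "tool_rot": TCP orientation; "contact_force": force on the tool from outside, world axes, zero at the start; "torque": the same for the moment, N m; "finger_gap": finger opening in m; "gripper_force": force on a finger pad.
Only numpy, scipy, OpenCV 4.12 (cv2) and the standard library are available. Lean on these libraries where they do the work, as an engineer would, in place of code of your own. Each camera call takes 0.05 s, during which the arm holds its last target. There are 200 camera calls.

## Working session

There is one attempt and no reset: what is moved stays moved. The work goes in short steps, Python scripts to look and compute and a shell command to move; the robot and the scene stay as the last step left them, time stands still between calls to the robot, and variables do not carry over. Pictures are saved under pics/ and viewed, at most 10 in all, crops included, and the job is handed in when it is done.

```bash
ls; mkdir -p pics; python3 - <<'E'
from bench import bot
import cv2,numpy as np
o=bot.get_obs(); print({k:np.round(v,3) for k,v in o.items()})
ims=[]
for n in("side","top"):
    d=bot.get_image(n); cv2.imwrite(f"pics/{n}0.png",d["frame"][:,:,::-1]); print(n,d["intrinsics"].round(1).tolist(),d["dist"],d["rvec"],d["tvec"])
E
```

```text
bench.py
pics
shift.py
{'t': np.float64(0.0), 'joint_pos': array([ 1.376,  0.69 , -0.194,  1.566,  0.157,  0.903, -0.215]), 'qd': array([ 0.001, -0.001, -0.001, -0.001,  0.001, -0.001,  0.001]), 'effort': array([ 0.0000e+00, -5.2756e+01, -1.2670e+00, -1.5343e+01, -5.3000e-02,
        6.0000e-03,  0.0000e+00]), 'position': array([ 0.142, -0.608,  0.238]), 'tool_rot': array([-0.001,  0.993,  0.114, -0.   ]), 'contact_force': array([ 0.3  ,  0.101, -0.017]), 'torque': array([-0.031, -0.025,  0.001]), 'gripper_force': np.float64(0.0), 'finger_gap': np.float64(0.088)}
side [[354.9, 0.0, 251.9], [0.0, 354.9, 195.0], [0.0, 0.0, 1.0]] [-0.07310436  0.          0.          0.          0.        ] [ 0.72077086 -2.47968927  1.24362842] [0.5080816  0.24001874 0.76059274]
top [[478.0, 0.0, 263.6], [0.0, 478.0, 192.0], [0.0, 0.0, 1.0]] [-0.08156541  0.          0.          0.          0.        ] [ 2.19281286 -2.1420116   0.10998095] [-0.00757034  0.59536227  1.32479054]
```

View pics/top0.png

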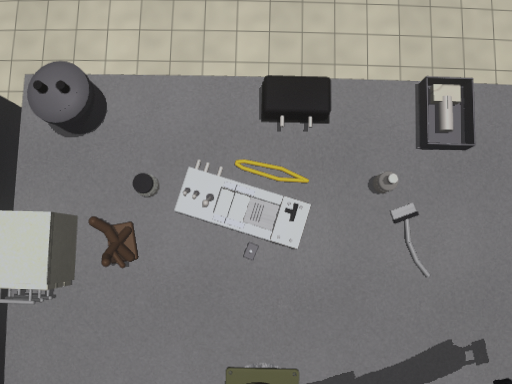

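View pics/side0.png

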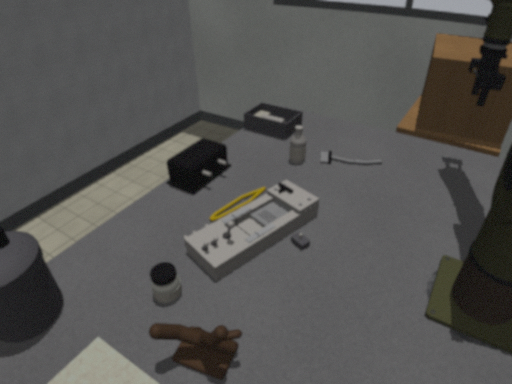

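Top view: the white box runs from the hood at (290,220), with the black tee on it, to the levers at (187–210,190–202). The well is around (250,210), with the tong above it and the weight block at (251,251). Next I'll enlarge it.

```bash
python3 - <<'E'
import cv2
i=cv2.imread("pics/top0.png")[155:260,165:325]
cv2.imwrite("pics/top0c.png",cv2.resize(i,None,fx=5,fy=5,interpolation=cv2.INTER_CUBIC))
E
```

```text
(no output)
```

View pics/top0c.png

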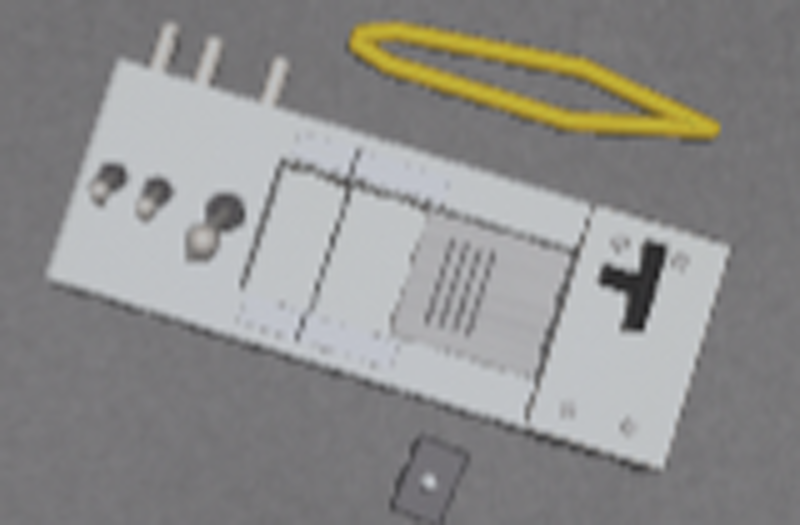

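```bash
cat > h.py <<'E'
import numpy as np,cv2
from scipy.optimize import least_squares
from scipy.spatial.transform import Rotation as R
from bench import bot
def proj(P,d): return cv2.projectPoints(np.array(P,float),d["rvec"],d["tvec"],d["intrinsics"],d["dist"])[0][:,0]
def ray(uv,d,z):
    n=cv2.undistortPoints(np.array([[uv]],float),d["intrinsics"],d["dist"])[0,0]
    M=cv2.Rodrigues(d["rvec"])[0]; t=np.ravel(d["tvec"]); c=-M.T@t; v=M.T@np.r_[n,1]; return c+v*(z-c[2])/v[2]
def b2w(P,b):
    c,s=np.cos(b[2]),np.sin(b[2]); P=np.atleast_2d(P); return np.c_[b[0]+c*P[:,0]-s*P[:,1],b[1]+s*P[:,0]+c*P[:,1],P[:,2]]
def w2b(P,b):
    c,s=np.cos(b[2]),np.sin(b[2]); d=np.array(P)-[b[0],b[1],0]; return np.array([c*d[0]+s*d[1],-s*d[0]+c*d[1],d[2]])
def Rt(): 
    q=bot.get_obs()["tool_rot"]; return R.from_quat([q[1],q[2],q[3],q[0]]).as_matrix()
E
python3 - <<'E'
from h import *
d=bot.get_image("top")
src=lambda p:(np.array(p,float)+.5)/5-.5+[165,155]
pts=[((120,60),(65,180,48)),((48,275),(-65,180,48)),((730,245),(65,-180,62)),((662,468),(-65,-180,62)),((592,207),(65,-100,62)),((528,418),(-65,-100,62)),((357,151),(60,35,48)),((300,338),(-50,35,48))]
uv=np.array([src(p) for p,_ in pts]); P=np.array([q for _,q in pts])/1e3
f=least_squares(lambda b:(proj(b2w(P,b),d)-uv).ravel(),[.5,-.05,-.2])
b=f.x; print(b,(f.fun.reshape(-1,2)).round(2).tolist()); np.save("box.npy",b)
for z in(.037,.045):
  for p in((428,212),(390,330)): print(z,w2b(ray(src(p),d,z),b).round(4))
for p in((350,180),(318,280)): print("line",w2b(ray(src(p),d,.048),b).round(4))
tip=b2w([[-.055*np.sin(.45),.095,.048+.055*np.cos(.45)]],b); print("tip",tip,(proj(tip,d)-src((203,240))))
o=bot.get_obs(); M=Rt(); print(M.round(3))
by=np.array([-np.sin(b[2]),np.cos(b[2]),0]); print("turn to align tool x with box y:",np.arctan2(M[:,1]@by,M[:,0]@by))
T=b2w([[0,-.035,.08]],b)[0]; print(T,M.T@(T-o["position"]))
E
```

```text
[ 0.54926302  0.06548048 -0.27379442] [[-0.59, 0.08], [-0.47, 1.06], [0.35, -0.04], [0.48, 0.58], [0.27, -0.87], [-0.64, 2.03], [0.48, -1.52], [0.1, -1.41]]
0.037 [ 0.0352 -0.0126  0.037 ]
0.037 [-0.0345 -0.0119  0.037 ]
0.045 [ 0.0346 -0.0131  0.045 ]
0.045 [-0.0348 -0.0123  0.045 ]
line [0.0388 0.0339 0.048 ]
line [-0.02    0.0342  0.048 ]
tip [[0.55191772 0.16341039 0.09752459]] [[-0.32451486  1.57728449]]
[[ 0.974  0.227 -0.   ]
 [ 0.227 -0.974  0.001]
 [-0.    -0.001 -1.   ]]
turn to align tool x with box y: -1.068164525865267
[0.53979949 0.03178416 0.08      ] [ 0.5330447  -0.53283666  0.15876092]
```

```bash
python3 shift.py '0 0.03 -0.03 0 -0.1;0 0.06 -0.06 0 -0.2;0 0.09 -0.09 0 -0.3;0 0.12 -0.12 0 -0.4;0 0.15 -0.15 0 -0.5;0 0.18 -0.18 0 -0.6;0 0.21 -0.21 0 -0.7;0 0.24 -0.24 0 -0.8;0 0.265 -0.265 0 -0.9;0 0.265 -0.265 0 -1.068'
cat > to.py <<'E'
import sys
from h import *
b=np.load("box.npy"); o=bot.get_obs(); M=Rt(); by=np.array([-np.sin(b[2]),np.cos(b[2]),0])
if len(sys.argv)>3:
    T=b2w([[float(v) for v in sys.argv[1:4]]],b)[0]; print("shift",(M.T@(T-o["position"])).round(4))
print("box-frame tcp",w2b(o["position"],b).round(4),"turn",round(float(np.arctan2(M[:,1]@by,M[:,0]@by)),3),"tilt",M[:,2].round(4),"F",o["contact_force"].round(2),"j",o["joint_pos"].round(2),"t",o["t"].round(2),"gap",o["finger_gap"].round(3))
E
python3 to.py 0 -0.035 0.12
```

```text
t: 1.15
position: [0.3431, -0.2858, 0.2392]
tool_rot: [0.0, 0.798, 0.603, 0.001]
contact_force: [0.3, -0.3, 0.3]
finger_gap: 0.0107
gripper_force: 0.0
shift [0.359  0.102  0.1202]Traceback (most recent call last):
  File "to.py", line 6, in <module>
    print("box-frame tcp",w2b(o["position"],b).round(4),"turn",round(float(np.arctan2(M[:,1]@by,M[:,0]@by)),3),"tilt",M[:,2].round(4),"F",o["contact_force"].round(2),"j",o["joint_pos"].round(2),"t",o["t"].round(2),"gap",o["finger_gap"].round(3))
                                                                                                                                                                                                      ^^^^^^^^^^^^
AttributeError: 'float' object has no attribute 'round'
```

```bash
sed -i 's/o\["t"\].round(2)/round(float(o["t"]),2)/; s/o\["finger_gap"\].round(3)/round(float(o["finger_gap"]),4)/' to.py
python3 shift.py '0 0.04 0.01 0 0;0 0.08 0.02 0 0;0 0.12 0.035 0 0;0 0.16 0.045 0 0;0 0.2 0.055 0.01 0;0 0.24 0.07 0.02 0;0 0.28 0.08 0.03 0;0 0.31 0.09 0.04 0;0 0.335 0.095 0.05 0;0 0.35 0.1 0.05 0'
python3 shift.py '0 0 0 0 0;0 0 0 0 0'; python3 to.py 0 -0.035 0.12
python3 - <<'E'
from h import *
d=bot.get_image("wrist"); cv2.imwrite("pics/w1.png",cv2.resize(d["frame"][:,:,::-1],(800,600),interpolation=cv2.INTER_CUBIC))
E
```

```text
t: 2.15
position: [0.5361, 0.0183, 0.1875]
tool_rot: [-0.001, 0.802, 0.598, -0.001]
contact_force: [-0.1, 1.1, -0.1]
finger_gap: 0.0007
gripper_force: 0.0
t: 2.35
position: [0.5359, 0.0146, 0.189]
tool_rot: [0.0, 0.803, 0.596, -0.001]
contact_force: [0.2, -0.0, 0.7]
finger_gap: 0.0006
gripper_force: 0.0
shift [ 0.0177 -0.0013  0.0689]
box-frame tcp [ 0.0009 -0.0526  0.189 ] turn -0.019 tilt [-4.0e-04 -1.3e-03 -1.0e+00] F [ 0.21 -0.04  0.71] j [ 0.12  0.66 -0.39  1.88  0.38  0.67 -0.79] t 2.35 gap 0.0006
```

View pics/w1.png

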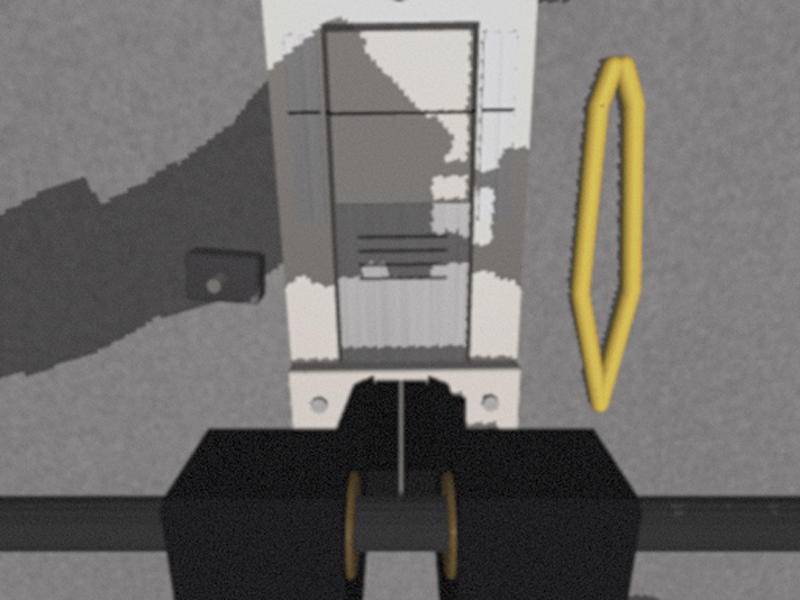

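Wrist view: the scribed line runs from (288,112) to (512,109) and the plate's front edge is at row ~203. The well's far end is at row ~25 and the hood's lip at row ~368.

```bash
python3 - <<'E'
from h import *
b=np.load("box.npy")
d=bot.get_image("wrist"); s=lambda p:(np.array(p,float)+.5)*.64-.5
for n,p,z in(("lineL",(288,112),.0495),("lineR",(512,109),.0495),("plate",(336,203),.037),("plate",(336,203),.045),("plateR",(468,203),.041),("well far L",(325,24),.048),("wellfar R",(477,24),.048),("hoodL",(290,369),.062),("hoodR",(520,365),.062),("lineLwell",(329,113),.048)):
    print(n,z,w2b(ray(s(p),d,z),b).round(4))
g=cv2.cvtColor(d["frame"],cv2.COLOR_RGB2GRAY)
print(g[60:80,195].tolist(), g[122:140,230].tolist())
E
```

```text
lineL 0.0495 [-0.0545  0.0348  0.0495]
lineR 0.0495 [0.0564 0.034  0.0495]
plate 0.037 [-0.0348 -0.0119  0.037 ]
plate 0.045 [-0.0338 -0.0109  0.045 ]
plateR 0.041 [ 0.0365 -0.0128  0.041 ]
well far L 0.048 [-0.0339  0.0738  0.048 ]
wellfar R 0.048 [0.0384 0.0724 0.048 ]
hoodL 0.062 [-0.0621 -0.0986  0.062 ]
hoodR 0.062 [ 0.0641 -0.0987  0.062 ]
lineLwell 0.048 [-0.0344  0.034   0.048 ]
[121, 118, 121, 122, 115, 120, 117, 119, 120, 107, 77, 66, 85, 111, 113, 116, 114, 116, 116, 116] [122, 119, 119, 116, 119, 121, 112, 99, 96, 95, 97, 100, 97, 97, 95, 100, 102, 97]
```

```bash
python3 shift.py '0 0.0126 0 0.03 -0.019;0 0.0126 0 0.06 -0.019;0 0.0126 0 0.09 -0.019;0 0.0126 0 0.115 -0.019;0 0.0126 0 0.13 -0.019;0 0.0126 0 0.134 -0.019;0 0.0126 0 0.134 -0.019;0 0.0126 0 0.134 -0.019'; python3 to.py 0 -0.040 0.052
for i in 1 2 3 ; do python3 to.py|cut -c1-10 >/dev/null; done
```

```text
t: 3.25
position: [0.5404, 0.0274, 0.0557]
tool_rot: [0.0, 0.797, 0.604, 0.001]
contact_force: [-0.9, -0.1, 0.4]
finger_gap: 0.0005
gripper_force: 0.0
shift [-0.001  -0.0018  0.0037]
box-frame tcp [ 0.0018 -0.039   0.0557] turn -0.0 tilt [ 0.0015 -0.     -1.    ] F [-0.86 -0.11  0.36] j [ 0.01  0.88 -0.24  1.95  0.52  0.38 -0.91] t 3.25 gap 0.0005
```

```bash
cat > ok.py <<'E'
import sys
from bench import bot
o=bot.get_obs(); f=o["contact_force"]; print("z",round(float(o["position"][2]),4),"F",f.round(2)); sys.exit(abs(f[2])>3)
E
python3 shift.py '0 0 0 0.003 0;0 0 0 0.006 0;0 0 0 0.007 0;0 0 0 0.007 0' >/dev/null; python3 ok.py &&
python3 shift.py '0 0 0 0.0005 0;0 0 0 0.001 0;0 0 0 0.001 0' >/dev/null; python3 ok.py &&
python3 shift.py '0 0 0 0.0005 0;0 0 0 0.001 0;0 0 0 0.001 0' >/dev/null; python3 ok.py &&
python3 shift.py '0 0 0 0.0005 0;0 0 0 0.001 0;0 0 0 0.001 0' >/dev/null; python3 ok.py &&
python3 shift.py '0 0 0 0.0005 0;0 0 0 0.001 0;0 0 0 0.001 0' >/dev/null; python3 ok.py &&
python3 shift.py '0 0 0 0.0005 0;0 0 0 0.001 0;0 0 0 0.001 0' >/dev/null; python3 ok.py &&
python3 shift.py '0 0 0 0.0005 0;0 0 0 0.001 0;0 0 0 0.001 0' >/dev/null; python3 ok.py
```

```text
z 0.0477 F [0.17 0.01 0.81]
z 0.0477 F [0.17 0.01 0.81]
z 0.0477 F [0.17 0.01 0.81]
z 0.0477 F [0.17 0.01 0.81]
z 0.0477 F [0.17 0.01 0.81]
z 0.0477 F [0.17 0.01 0.81]
z 0.0477 F [0.17 0.01 0.81]False
False
False
False
False
False
False
```

```bash
sed -i 's/sys.exit(\(.*\))$/sys.exit(int(\1))/' ok.py
python3 shift.py '0 0 0 0.0005 0;0 0 0 0.001 0;0 0 0 0.001 0' >/dev/null; python3 ok.py &&
python3 shift.py '0 0 0 0.0005 0;0 0 0 0.001 0;0 0 0 0.001 0' >/dev/null && python3 ok.py &&
python3 shift.py '0 0 0 0.0005 0;0 0 0 0.001 0;0 0 0 0.001 0' >/dev/null && python3 ok.py &&
python3 shift.py '0 0 0 0.0005 0;0 0 0 0.001 0;0 0 0 0.001 0' >/dev/null && python3 ok.py &&
python3 shift.py '0 0 0 0.0005 0;0 0 0 0.001 0;0 0 0 0.001 0' >/dev/null && python3 ok.py &&
python3 shift.py '0 0 0 0.0005 0;0 0 0 0.001 0;0 0 0 0.001 0' >/dev/null && python3 ok.py
```

```text
z 0.0467 F [0.61 0.32 0.27]
z 0.0456 F [-0.18 -0.47  0.42]
z 0.0446 F [ 0.33 -0.23 -0.14]
z 0.0436 F [-0.06  0.64  1.12]
z 0.0426 F [-0.26 -0.36  0.31]
z 0.0416 F [0.18 0.28 0.22]
```

```bash

python3 shift.py '0 0 0 0.0005 0;0 0 0 0.001 0;0 0 0 0.001 0' >/dev/null; python3 ok.py &&
python3 shift.py '0 0 0 0.0005 0;0 0 0 0.001 0;0 0 0 0.001 0' >/dev/null && python3 ok.py &&
python3 shift.py '0 0 0 0.0005 0;0 0 0 0.001 0;0 0 0 0.001 0' >/dev/null && python3 ok.py &&
python3 shift.py '0 0 0 0.0005 0;0 0 0 0.001 0;0 0 0 0.001 0' >/dev/null && python3 ok.py &&
python3 shift.py '0 0 0 0.0005 0;0 0 0 0.001 0;0 0 0 0.001 0' >/dev/null && python3 ok.py &&
python3 shift.py '0 0 0 0.0005 0;0 0 0 0.001 0;0 0 0 0.001 0' >/dev/null && python3 ok.py
```

```text
z 0.0406 F [-0.34 -0.1  -0.34]
z 0.0396 F [ 1.03  0.32 -0.36]
z 0.0386 F [ 0.37 -0.03  0.28]
z 0.0376 F [0.3  0.01 0.16]
z 0.0366 F [-0.14  0.55  0.77]
z 0.0358 F [-0.46  0.61  1.94]
```

```bash

python3 shift.py '0 0 0 0.0005 0;0 0 0 0.0005 0;0 0 0 0.0005 0' >/dev/null; python3 ok.py
python3 shift.py '0 0 0 0 0;0 0 0 0 0' >/dev/null; python3 ok.py
```

```text
z 0.0354 F [-0.64 -0.32  3.96]
z 0.0353 F [-0.21 -0.25  4.4 ]
```

```bash

python3 shift.py '0 0 0 0.0004 0;0 0 0 0.0008 0;0 0 0 0.0008 0' >/dev/null; python3 ok.py
python3 shift.py '0 0.001 0 0 0;0 0.002 0 0 0;0 0.004 0 0 0;0 0.006 0 0 0;0 0.008 0 0 0;0 0.01 0 0 0' >/dev/null; python3 to.py
```

```text
z 0.0347 F [-1.53 -0.94  7.72]
box-frame tcp [ 0.0012 -0.0309  0.0347] turn -0.001 tilt [-0.0012 -0.0032 -1.    ] F [-1.02 -3.89  8.06] j [-0.03  0.92 -0.21  1.94  0.53  0.34 -0.93] t 8.65 gap 0.0007
```

```bash

python3 shift.py '0 0.001 0 0 0;0 0.003 0 0 0;0 0.005 0 0 0;0 0.007 0 0 0;0 0.009 0 0 0;0 0.011 0 0 0;0 0.012 0 0 0' >/dev/null; python3 to.py
python3 shift.py '0 0.001 0 0 0;0 0.003 0 0 0;0 0.005 0 0 0;0 0.007 0 0 0;0 0.009 0 0 0;0 0.011 0 0 0;0 0.012 0 0 0' >/dev/null; python3 to.py
python3 - <<'E'
from h import *
d=bot.get_image("wrist"); cv2.imwrite("pics/w2.png",cv2.resize(d["frame"][:,:,::-1],(800,600),interpolation=cv2.INTER_CUBIC))
E
```

```text
box-frame tcp [ 0.0013 -0.0186  0.0347] turn -0.0 tilt [-9.e-04 -3.e-03 -1.e+00] F [-1.76 -2.63  8.39] j [-0.05  0.92 -0.21  1.93  0.52  0.35 -0.94] t 9.35 gap 0.0005
box-frame tcp [ 0.0013 -0.0066  0.0347] turn -0.0 tilt [-8.e-04 -3.e-03 -1.e+00] F [-2.01 -3.66  8.08] j [-0.06  0.92 -0.22  1.91  0.51  0.36 -0.95] t 10.05 gap 0.0002
```

View pics/w2.png

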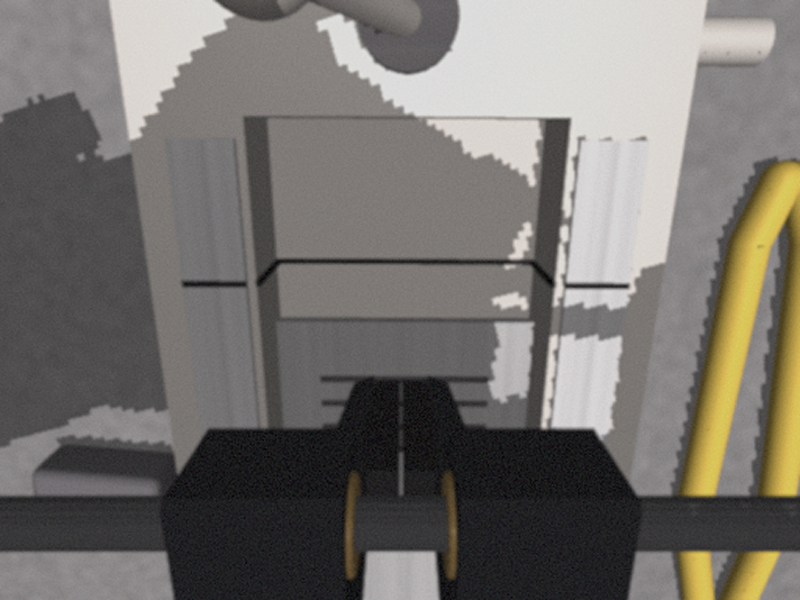

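Close view: the line sits at row 284–286 on the strips and row 262 on the well floor. The plate's front edge is at row ~319.

```bash
cat > gap.py <<'E'
import sys
from h import *
b=np.load("box.npy"); d=bot.get_image("wrist"); s=lambda p:(np.array(p,float)+.5)*.64-.5
def Y(p,z): return w2b(ray(s(p),d,z),b)
def go(L):
    for n,p,z in L: print(n,z,Y(p,z).round(4))
E
python3 - <<'E'
from gap import *
go([("strip",(215,284),.0495),("strip",(597,286),.0495),("floor",(400,262),.024),("edge",(300,319),.0347),("edge",(480,319),.0347),("edgebot",(400,319),.0307),("wellfar",(400,118),.048)])
g=cv2.cvtColor(d["frame"],cv2.COLOR_RGB2GRAY)
print(g[160:215,190:250].mean(1).round(0).tolist())
E
```

```text
strip 0.0495 [-0.0464  0.0357  0.0495]
strip 0.0495 [0.049  0.0352 0.0495]
floor 0.024 [-0.0002  0.0352  0.024 ]
edge 0.0347 [-0.0286  0.0212  0.0347]
edge 0.0347 [0.0225 0.0212 0.0347]
edgebot 0.0307 [-0.0002  0.0198  0.0307]
wellfar 0.048 [-0.0002  0.0749  0.048 ]
[122.0, 123.0, 123.0, 123.0, 119.0, 101.0, 67.0, 35.0, 47.0, 85.0, 111.0, 122.0, 123.0, 123.0, 122.0, 122.0, 122.0, 122.0, 123.0, 121.0, 122.0, 122.0, 123.0, 122.0, 122.0, 122.0, 122.0, 122.0, 122.0, 123.0, 123.0, 121.0, 122.0, 122.0, 122.0, 122.0, 122.0, 122.0, 122.0, 122.0, 123.0, 121.0, 112.0, 91.0, 77.0, 81.0, 93.0, 99.0, 101.0, 100.0, 100.0, 100.0, 100.0, 100.0, 100.0]
```

```bash

python3 shift.py '0 0.001 0 0 0;0 0.003 0 0 0;0 0.005 0 0 0;0 0.007 0 0 0;0 0.009 0 0 0;0 0.0105 0 0 0;0 0.0115 0 0 0;0 0.0115 0 0 0' >/dev/null; python3 to.py
python3 - <<'E'
from gap import *
g=cv2.cvtColor(d["frame"],cv2.COLOR_RGB2GRAY).astype(float)
cv2.imwrite("pics/w3.png",cv2.resize(d["frame"][:,:,::-1],(800,600),interpolation=cv2.INTER_CUBIC))
E
```

```text
box-frame tcp [0.0014 0.0051 0.0347] turn -0.0 tilt [-5.0e-04 -2.7e-03 -1.0e+00] F [-1.61 -3.11  7.97] j [-0.08  0.92 -0.22  1.9   0.5   0.37 -0.96] t 10.95 gap 0.0002
```

View pics/w3.png

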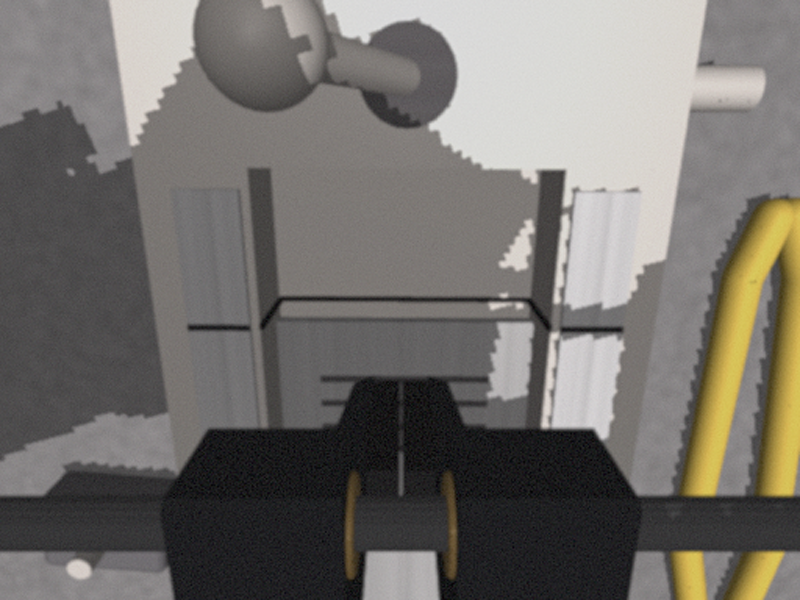

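The plate is moving with the fingers: its edge is still at row ~319, while the line is now at row 299 on the floor and 327–329 on the strips.

```bash

python3 - <<'E'
from gap import *
go([("strip",(215,327),.0495),("strip",(597,329),.0495),("floor",(400,299),.024),("edge",(400,318),.0347),("wall",(272,313),.0347)])
E
```

```text
strip 0.0495 [-0.0475  0.0357  0.0495]
strip 0.0495 [0.0504 0.0352 0.0495]
floor 0.024 [-0.0002  0.0352  0.024 ]
edge 0.0347 [-0.0001  0.0329  0.0347]
wall 0.0347 [-0.0364  0.0344  0.0347]
```

```bash

python3 shift.py '0 0.0006 0 0 0;0 0.0012 0 0 0;0 0.0018 0 0 0;0 0.0023 0 0 0;0 0.0023 0 0 0;0 0.0023 0 0 0' >/dev/null; python3 to.py
python3 shift.py '0 0 0 -0.001 0;0 0 0 -0.003 0;0 0 0 -0.006 0;0 0 0 -0.012 0;0 0 0 -0.012 0;0 0 0 -0.012 0;0 0 0 -0.012 0;0 0 0 -0.012 0' >/dev/null; python3 to.py
python3 - <<'E'
from gap import *
cv2.imwrite("pics/w4.png",cv2.resize(d["frame"][:,:,::-1],(800,600),interpolation=cv2.INTER_CUBIC))
E
```

```text
box-frame tcp [0.0014 0.0072 0.0347] turn -0.0 tilt [-6.0e-04 -2.8e-03 -1.0e+00] F [-1.86 -3.48  8.  ] j [-0.09  0.92 -0.22  1.9   0.5   0.38 -0.96] t 11.65 gap 0.0002
box-frame tcp [0.001  0.0091 0.0463] turn 0.001 tilt [-2.e-04 -1.e-04 -1.e+00] F [ 0.07  1.06 -0.16] j [-0.08  0.9  -0.24  1.9   0.49  0.4  -0.96] t 12.45 gap 0.0003
```

View pics/w4.png

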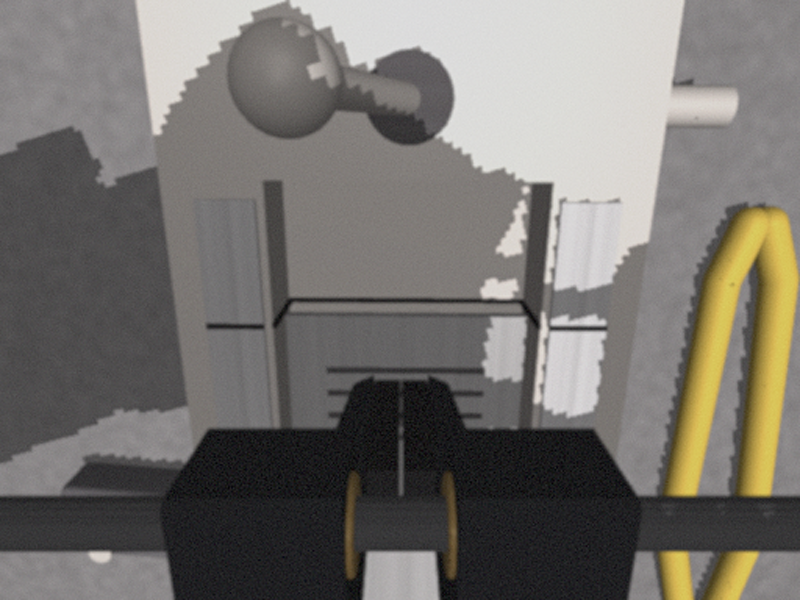

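After lifting off, the line is at rows 326/328 on the strips and 301 on the floor. The plate edge is at row ~314, right next to where the line runs down the walls.

```bash

python3 - <<'E'
from gap import *
g=cv2.cvtColor(d["frame"],cv2.COLOR_RGB2GRAY).astype(float)
print(g[186:210,190:250].mean(1).round(0).tolist())
go([("strip",(235,326),.0495),("strip",(580,328),.0495),("floor",(400,301),.024),("edge",(400,313),.0361),("edge",(400,314.5),.0361),("edge",(400,313),.0351)])
E
```

```text
[124.0, 124.0, 125.0, 117.0, 88.0, 49.0, 40.0, 76.0, 108.0, 123.0, 125.0, 124.0, 120.0, 105.0, 85.0, 79.0, 89.0, 98.0, 100.0, 100.0, 99.0, 100.0, 100.0, 100.0]
strip 0.0495 [-0.0466  0.0356  0.0495]
strip 0.0495 [0.0497 0.0351 0.0495]
floor 0.024 [-0.0006  0.035   0.024 ]
edge 0.0361 [-0.0006  0.0349  0.0361]
edge 0.0361 [-0.0006  0.0345  0.0361]
edge 0.0351 [-0.0006  0.0346  0.0351]
```

Step one checks out: the edge is at about 34.7 mm against the line at about 35.2 mm, with no contact. On to the lever.

```bash

python3 shift.py '0 0 0 -0.03 0;0 0 0 -0.07 0;0 0 0 -0.105 0;0 0.005 -0.01 -0.112 0;0 0.03 -0.035 -0.112 0;0 0.055 -0.06 -0.112 0;0 0.08 -0.075 -0.112 0;0 0.086 -0.078 -0.112 0;0 0.086 -0.078 -0.112 0;0 0.086 -0.078 -0.112 0'; python3 to.py -0.076 0.095 0.088
```

```text
t: 13.55
position: [0.5011, 0.176, 0.1579]
tool_rot: [0.001, 0.797, 0.604, -0.001]
contact_force: [-0.2, 1.2, -0.0]
finger_gap: 0.0002
gripper_force: 0.0
shift [0.0018 0.0002 0.0699]
box-frame tcp [-0.0762  0.0934  0.1579] turn -0.001 tilt [-5.e-04 -2.e-03 -1.e+00] F [-0.23  1.16 -0.01] j [-0.23  0.7  -0.32  1.92  0.38  0.58 -1.08] t 13.55 gap 0.0002
```

```bash

python3 shift.py '0 0.001 0 0.02 0;0 0.002 0 0.045 0;0 0.002 0 0.062 0;0 0.002 0 0.07 0;0 0.002 0 0.07 0;0 0.002 0.008 0.07 0;0 0.002 0.016 0.07 0;0 0.002 0.016 0.07 0'>/dev/null; python3 to.py
python3 shift.py '0 0 0.003 0 0;0 0 0.006 0 0;0 0 0.009 0 0;0 0 0.012 0 0;0 0 0.015 0 0;0 0 0.018 0 0;0 0 0.021 0 0;0 0 0.024 0 0;0 0 0.027 0 0;0 0 0.03 0 0'>/dev/null; python3 to.py
```

```text
box-frame tcp [-0.0584  0.0971  0.0892] turn -0.002 tilt [ 3.3e-03  6.0e-04 -1.0e+00] F [-0.38  0.47  0.64] j [-0.25  0.82 -0.26  1.92  0.45  0.45 -1.11] t 14.35 gap 0.0003
box-frame tcp [-0.0313  0.0973  0.0884] turn 0.001 tilt [-6.e-04  1.e-04 -1.e+00] F [-3.24 -0.31  2.2 ] j [-0.21  0.85 -0.28  1.84  0.44  0.51 -1.07] t 15.35 gap 0.0004
```

```bash

python3 shift.py '0 0 0.003 0 0;0 0 0.006 0 0;0 0 0.009 0 0;0 0 0.012 0 0;0 0 0.015 0 0;0 0 0.018 0 0;0 0 0.02 0 0;0 0 0.02 0 0'>/dev/null; python3 to.py
python3 shift.py '0 0 0.0015 0 0;0 0 0.003 0 0;0 0 0.003 0 0'>/dev/null; python3 to.py
```

```text
box-frame tcp [-0.0103  0.097   0.0884] turn 0.0 tilt [ 8.e-04 -1.e-04 -1.e+00] F [-0.07 -0.13 -0.19] j [-0.19  0.86 -0.3   1.79  0.44  0.55 -1.03] t 16.15 gap 0.0006
box-frame tcp [-0.0079  0.097   0.0883] turn 0.001 tilt [-1.e-04 -2.e-04 -1.e+00] F [-1.41 -0.06  1.22] j [-0.18  0.86 -0.3   1.78  0.43  0.56 -1.03] t 16.45 gap 0.0001
```

```bash

python3 shift.py '0 0 0.001 0 0;0 0 0.002 0 0;0 0 0.003 0 0;0 0 0.003 0 0'>/dev/null; python3 to.py
python3 shift.py '0 0 0.001 0 0;0 0 0.002 0 0;0 0 0.002 0 0'>/dev/null; python3 to.py
```

```text
box-frame tcp [-0.005   0.097   0.0882] turn 0.001 tilt [-4.e-04 -2.e-04 -1.e+00] F [-2.1   0.38 -0.82] j [-0.18  0.87 -0.3   1.77  0.43  0.57 -1.02] t 16.85 gap 0.0004
box-frame tcp [-0.0028  0.0971  0.0883] turn 0.001 tilt [ 0.e+00 -2.e-04 -1.e+00] F [-2.03  0.18 -1.39] j [-0.18  0.87 -0.3   1.77  0.43  0.57 -1.02] t 17.15 gap 0.0004
```

```bash

python3 shift.py '0 0 0.001 0 0;0 0 0.0015 0 0;0 0 0.0015 0 0'>/dev/null; python3 to.py
python3 shift.py '0 0 0.001 0 0;0 0 0.001 0 0;0 0 0.001 0 0'>/dev/null; python3 to.py
```

```text
box-frame tcp [-0.0013  0.0971  0.0884] turn 0.001 tilt [ 1.e-04 -1.e-04 -1.e+00] F [-2.35  0.2  -1.35] j [-0.18  0.87 -0.3   1.77  0.43  0.57 -1.02] t 17.45 gap 0.0007
box-frame tcp [-0.0004  0.0971  0.0884] turn 0.001 tilt [ 2.e-04 -0.e+00 -1.e+00] F [-2.2   0.04 -1.03] j [-0.18  0.87 -0.3   1.76  0.43  0.57 -1.02] t 17.75 gap 0.0003
```

```bash

python3 shift.py '0 0 0.001 0 0;0 0 0.0015 0 0;0 0 0.0015 0 0'>/dev/null; python3 to.py
python3 shift.py '0 0 0.001 0 0;0 0 0.001 0 0;0 0 0.001 0 0'>/dev/null; python3 to.py
```

```text
box-frame tcp [0.0011 0.0972 0.0884] turn 0.001 tilt [ 1.e-04 -0.e+00 -1.e+00] F [-1.82 -0.16 -0.95] j [-0.17  0.87 -0.3   1.76  0.43  0.58 -1.02] t 18.05 gap 0.0002
box-frame tcp [0.0021 0.0971 0.0884] turn 0.001 tilt [ 2.e-04 -0.e+00 -1.e+00] F [-2.26  0.68 -1.5 ] j [-0.17  0.87 -0.3   1.76  0.43  0.58 -1.01] t 18.35 gap 0.0006
```

```bash

python3 shift.py '0 0 0.001 0 0;0 0 0.001 0 0'>/dev/null; python3 ok.py && 
python3 shift.py '0 0 0.001 0 0;0 0 0.001 0 0'>/dev/null; python3 to.py;python3 - <<'E'
from h import *
d=bot.get_image("wrist"); cv2.imwrite("pics/w5.png",cv2.resize(d["frame"][:,:,::-1],(800,600),interpolation=cv2.INTER_CUBIC))
E
```

```text
z 0.0884 F [-2.19  0.04 -1.39]
box-frame tcp [0.0039 0.0971 0.0883] turn 0.001 tilt [-3.e-04 -0.e+00 -1.e+00] F [-2.48  0.95 -1.22] j [-0.17  0.87 -0.31  1.75  0.43  0.58 -1.01] t 18.75 gap 0.0001
```

View pics/w5.png

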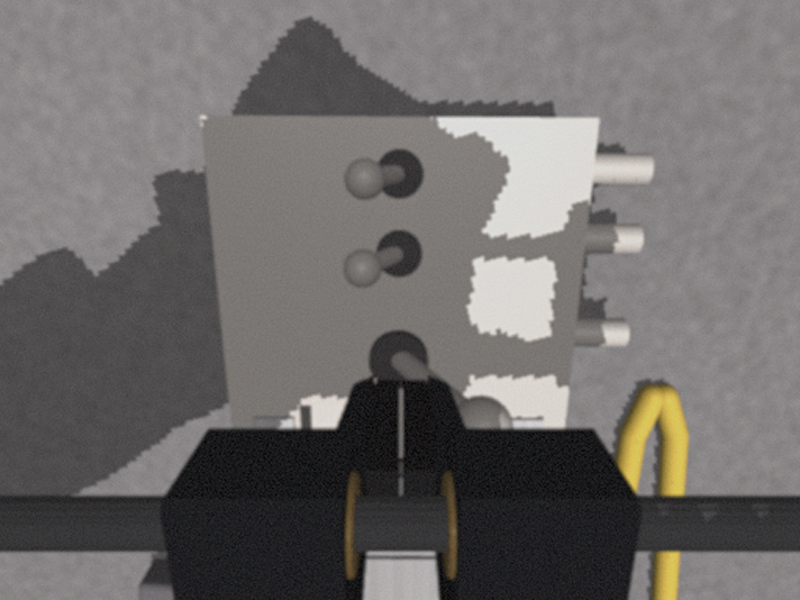

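The short levers still lean to -x. The tall ball, at about (485,415), is well over to +x but hasn't reached its stop yet. The fingers taper near the tip, so I'll keep pushing gently.

```bash

cat > lat.py <<'E'
import sys
from h import *
b=np.load("box.npy"); o=bot.get_obs(); f=o["contact_force"]; print(w2b(o["position"],b).round(4),f.round(2)); sys.exit(int(np.hypot(f[0],f[1])>4))
E
python3 shift.py '0 0 0.001 0 0;0 0 0.001 0 0'>/dev/null; python3 lat.py && 
python3 shift.py '0 0 0.001 0 0;0 0 0.001 0 0'>/dev/null; python3 lat.py && 
python3 shift.py '0 0 0.001 0 0;0 0 0.001 0 0'>/dev/null; python3 lat.py && 
python3 shift.py '0 0 0.001 0 0;0 0 0.001 0 0'>/dev/null; python3 lat.py
```

```text
[0.004  0.0972 0.0883] [-5.05  0.79 -0.07]
[0.004  0.0972 0.0883] [-5.05  0.79 -0.07]
[0.004  0.0972 0.0883] [-5.05  0.79 -0.07]
[0.004  0.0972 0.0883] [-5.05  0.79 -0.07]
```

```bash

python3 shift.py '0 0 0.0005 0 0;0 0 0.0005 0 0'>/dev/null; python3 lat.py
python3 shift.py '0 0 -0.01 0 0;0 0 -0.025 0 0;0 0 -0.04 0 0;0 0 -0.045 -0.02 0;0 -0.02 -0.045 -0.05 0;0 -0.06 -0.045 -0.08 0;0 -0.09 -0.045 -0.1 0;0 -0.1 -0.045 -0.1 0;0 -0.1 -0.045 -0.1 0;0 -0.1 -0.045 -0.1 0'; python3 to.py
python3 - <<'E'
from h import *
d=bot.get_image("wrist"); cv2.imwrite("pics/w6.png",cv2.resize(d["frame"][:,:,::-1],(800,600),interpolation=cv2.INTER_CUBIC))
E
```

```text
[0.0041 0.0971 0.0882] [-6.24  1.23  0.88]
t: 20.2
position: [0.511, 0.0746, 0.188]
tool_rot: [-0.0, 0.796, 0.605, 0.001]
contact_force: [0.4, 1.0, -0.5]
finger_gap: 0.0003
gripper_force: 0.0
box-frame tcp [-0.0393 -0.0015  0.188 ] turn 0.002 tilt [ 8.0e-04  1.2e-03 -1.0e+00] F [ 0.35  0.98 -0.5 ] j [ 0.    0.64 -0.38  1.94  0.39  0.63 -0.9 ] t 20.2 gap 0.0003
```

View pics/w6.png

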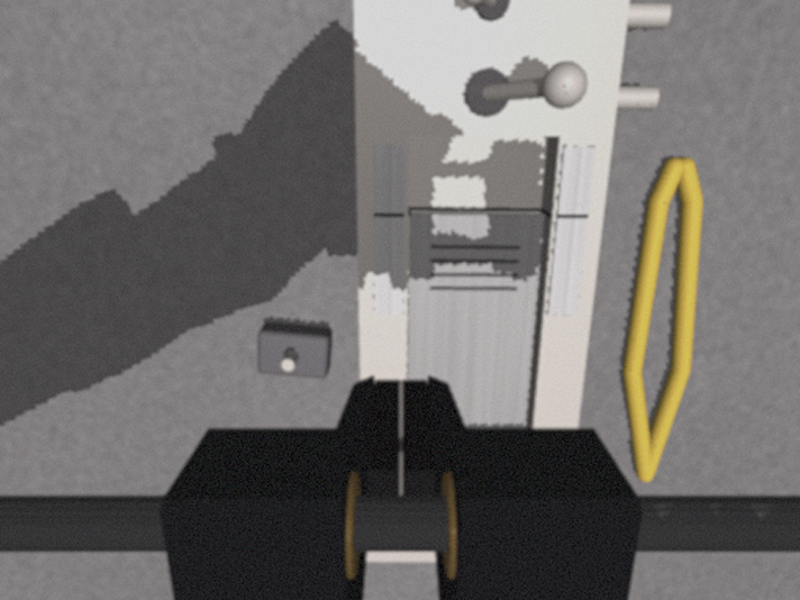

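The plate's edge is at row ~212, right on the line (strips at row 215). The tall ball at (565,85) leans fully to +x, and the bystanders haven't moved. I'll check the ball's position numerically, then hand in.

```bash
python3 - <<'E'
from gap import *
go([("ball",(565,85),.0975),("edge",(475,213),.0361),("strip",(390,214.5),.0495),("strip",(572,215.5),.0495)])
print(bot.job_done())
E
```

```text
ball 0.0975 [0.0252 0.0953 0.0975]
edge 0.0361 [-0.0004  0.0349  0.0361]
strip 0.0495 [-0.0466  0.0359  0.0495]
strip 0.0495 [0.0485 0.0356 0.0495]
the job is handed in; nothing more can be done
None
```

Job handed in at about 20 s: the plate's front edge measures within about 1 mm of the scribed line and is released, the tall lever is against its far stop, and I saw no short lever or bystander moved; the judge's verdict was not shown.

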